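# Set the pin against the buffer and chock it

### The arm

A 6-joint arm with a two-finger parallel gripper is mounted at the origin on the work surface. World frame = base frame: x ahead of the robot, y to its left, z up, the work surface at z = 0. Lengths are in m, angles in rad, forces in N, time in s.
With the tool pointing down it reaches from about 0.3 to 0.75 m from the base axis. Payload 8.5 kg.
Tool frame: the origin (TCP) lies at the centre of the arm's flange, where the gripper is bolted on; the fingertips stand 166 mm ahead of it and the grasp point (between the pads) lies 147 mm ahead of it; z points along the fingers, x is the direction in which the jaws open and shut, and the axes are right-handed (so a half turn about z gives the same grasp; the last joint's range is limited). The gripper opens to 88 mm and grips with 3 to 60 N. Pads are 18 mm wide; open, the fingers measure 123 mm over their backs; the gripper's body (75 mm by 187 mm) begins 45 mm behind the grasp point.
Start: joints at [-1.433, 0.381, 1.297, -0, 1.464, -0.215], TCP at [0.19, -0.516, 0.405] pointing down, gripper open.
Joint ranges: [-3.11, 3.11], [-0.89, 2.33], [0.22, 2.48], [-1.42, 4.56], [0.17, 2.85], [-2.88, 2.88]. Speed limits (rad/s): [2.39, 2.39, 3.14, 3.14, 3.14, 3.14].

### API

Orientations are given as [roll, pitch, yaw] about the fixed x, y, z axes, in that order (R = Rz(yaw) Ry(pitch) Rx(roll)).
In Python, from bench import * gives the robot as it stands.
- The arm moves only by the shell command python3 -m handwheel 'ROWS' [OPENING]. ROWS is a JSON object of lists of equal length, an entry for each row: "xyz": the shift along the tool's x, y, z in m, a list of three; "yaw": the turn about the tool's z in rad. In form: {"xyz": [[tx, ty, tz], ...], "yaw": [yaw, ...]}. A call has 1 to 20 rows; each row is the pose to reach, as a shift and turn from the pose commanded when the call began, along the tool's axes at that moment; what a row does not reach only later rows make up. A row lasts 1/12 s, in which the tool goes at most 41.7 mm and 7.16 degrees, less where a joint would pass 70% of its speed; a pose out of reach is approached as far as the arm can. A call with a gripper value outside its range is refused whole. OPENING is the closure, from 0 (fully open) to 1 (shut), set as the call begins (- or left out, the last holds). The fingers move at their own pace and stop on an object; the grip force is fixed at half the most. Time passes only in rows, so rows that repeat a pose let the fingers close. It gives the time, the measured TCP pose, the force and the opening at its end, in the units of the state.
- state(): the state, without advancing time (a new reading comes with each control period).
- get_image(name): name is "side" or "top"; returns (picture, depth): 400x640x3 uint8, red, green, blue; 400x640 float32, m along the optical axis (not along the pixel's ray), 0 where there is no reading.
- camera_model(name): a dict with "fov_y" (degrees; the focal length in pixels is half the picture's height over the tangent of half this angle, whatever the lens; pixels are square), "cx", "cy" (the principal point, pixels), "eye" and "rotation" of the camera in the world. Camera axes: x right, y up, looking along -z (the intrinsics and any distortion apply to the point x, -y, -z); pixel columns grow to the right and rows downward; lengths in m; the calibration is good to about 2 mm. A picture is of the moment at which its call begins. camera_model takes no time and is no camera call.
- sign_off(): hands the job in, once; it reports no verdict.
Trained networks look in the newest picture that a camera, given by its name, has taken for a name from the list of things; names that differ only in an ending like _2 or _b are one class to them, and where a whole thing is asked for, a point or a joint stands for the part that bears it (a point fixed in the world has none). Each returns a list of dicts, best first, with "conf" (0 to 1); they miss things now and then, are a little off and sometimes report something else, mostly with a low value. They report only what shows in the picture. A call takes as long as a camera call. They do not tell look-alikes from the thing itself.
- find_in(thing, camera): "box" ([left, top, right, bottom] in pixels, round what is visible of it).
- cut_out(thing, camera): "pixels" (400x640 bool, what is visible of it) and "box" ([left, top, right, bottom] in pixels, round what is visible of it).
The state is a dict: "t": time; "qpos": joint angles; "joint_velocities": joint speeds; "joint_torque": joint torques, N m; "ee_pos": TCP position; "eef_rot": TCP orientation; "wrist_force": force on the tool from outside, world axes, zero at the start; "wrist_torque": the same for the moment, N m; "width": finger opening in m.
Only numpy, scipy, OpenCV 4.12 (cv2) and the standard library are available. Lean on these libraries where they do the work, as an engineer would, in place of code of your own. Each camera call takes 0.05 s, during which the arm holds its last target.

### The job

Set the rolling pin up as a bending former: push it by its side so that it rolls along the board, straight up to the jig's sprung buffer, and hold it square against the buffer for about a second with a light, steady push of about 7 N. Then stand the steel chock behind the middle of the pin, sloping nose towards it, and push it up with about 6 N, so that the pin stays trapped, lightly pressed on the buffer, when you let go. Keep the pin down on the board, never slam or force it into the buffer, and leave the cup, the bowl and the clay pieces alone.

Things in the scene. Friction and masses are not known exactly. Their poses are not given: they have to be found in the camera images.
- board: Plain pale wooden ware board lying flat on the table, fixed, 460 mm (x) by 560 mm (y), 12 mm thick; origin at the centre of its underside, top 12 mm above the table. Its +x points roughly away from the robot. Pin, chock, cup, jig and clay pieces lie on it.
- jig: Fixed frame of the jig: two aluminium rails along its x, 14 mm high, from x = -20 to 120 mm, inner faces at y = +-157 mm; origin on the board top, z up. Between them a wooden cross bar along y, 30 mm high, clamped at an untold place: its sprung black buffer strip (250 x 8 mm, 29 mm high, 2 N per mm, 8 mm travel) has its near face (-x side, towards the pin) at x = 15 to 60 mm: find it by touch.
- roller: The rolling pin itself (its origin is its centre point, listed next).
- roller_mid (a point): Centre of the loose rolling pin: plain waxed wooden cylinder, 50 mm diameter, 220 mm long, 0.25 to 0.5 kg, a dark ring near each end. Its y is its long axis; its x and z turn as it rolls. Lies on the board on the robot's side of the jig, axis 25 mm above the board top, up to 0.2 rad out of parallel with the jig's y. Rolls at under 0.5 N; its slippery board friction takes at most 3 N of a push.
- chock: The chock itself; origin on its underside, 11.5 mm ahead (+x) of and 20 mm below its listed grip point.
- chock_mid (a point): Grip point of the loose dark steel chock, 0.35 kg, at half its width, 20 mm above its underside. Parallel sides 40 mm apart (y), 40 mm high; back 18.5 mm behind this point; flat top to 18 mm ahead, then the nose slopes down to +x at 60 deg to an 8 mm high toe 37 mm ahead. With the nose touching the pin this point is 56 mm (level, along x) from the pin's axis. Left or right of the pin, turned up to 0.8 rad.
- cup: Loose terracotta cup, 60 mm across and 60 mm high, on the board on the other side of the pin from the chock; origin at its underside. Leave alone.
- bowl: White bowl, 150 mm across and 75 mm high, on the table to the left of the board; origin at its underside. Leave alone.
- clay0: Dark grey unfired clay piece, 72 mm across, 43 mm high, on the board beyond the jig's bar; origin at its underside. Leave alone.
- clay1: Second such clay piece. Leave alone.
Not all that is in view belongs to the job. What is shaped like the chock but green is not meant.

How it is judged:
By the outcome, as a careful person would: the job done as asked, in the order asked, and still so for the second after the job is handed in, with the robot touching nothing.
It also fails if it takes over 72 s, if anything falls off the work surface, if the arm or the gripper's body presses on something with over 40 N, if the wrist force passes 120 N, or if a joint passes its speed limit or range.

## Working session

There is one attempt and no reset: what is moved stays moved. The work goes in short steps, Python scripts to look and compute and a shell command to move; the robot and the scene stay as the last step left them, time stands still between calls to the robot, and variables do not carry over. Pictures are saved under pics/ and viewed, and the job is handed in when it is done.

```bash
ls; mkdir -p pics
python3 - <<'E'
from bench import *
import cv2, numpy as np
s=state(); print({k:np.round(v,3).tolist() for k,v in s.items()})
for n in ("top","side"):
    im,d=get_image(n); print(n,{k:np.round(v,4).tolist() if not isinstance(v,(str,dict)) else v for k,v in camera_model(n).items()})
    cv2.imwrite(f"pics/{n}0.png",im[:,:,::-1]); np.savez(f"pics/{n}0.npz",im=im,d=d)
E
```

```text
pics
{'t': 0.0, 'qpos': [-1.433, 0.381, 1.298, 0.0, 1.464, -0.215], 'joint_velocities': [0.0, 0.0, -0.001, 0.001, -0.002, -0.002], 'joint_torque': [-0.001, -43.793, -22.456, 0.071, 0.035, -0.0], 'ee_pos': [0.19, -0.516, 0.404], 'eef_rot': [-3.141, 0.001, -1.218], 'wrist_force': [0.622, -0.285, -0.076], 'wrist_torque': [0.002, -0.043, 0.078], 'width': 0.088}
top {'fov_y': 43.5801, 'cx': 316.4539, 'cy': 195.6269, 'eye': [0.4171, 0.0876, 1.3715], 'rotation': [0.1443, -0.0129, -1.5543]}
side {'fov_y': 57.397, 'cx': 315.0913, 'cy': 196.1356, 'eye': [0.417, -0.6666, 0.6019], 'rotation': [0.974, -0.017, -0.2412]}
```

View pics/top0.png

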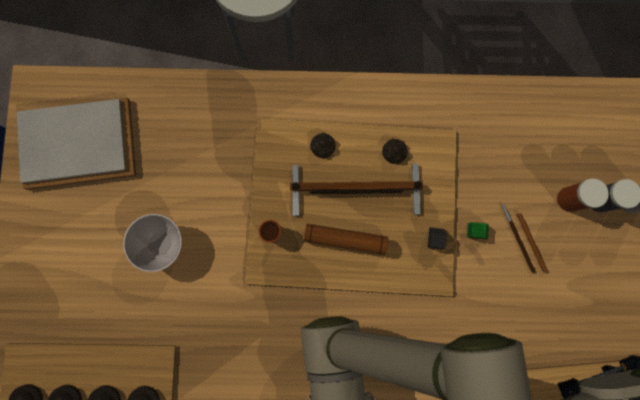

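View pics/side0.png

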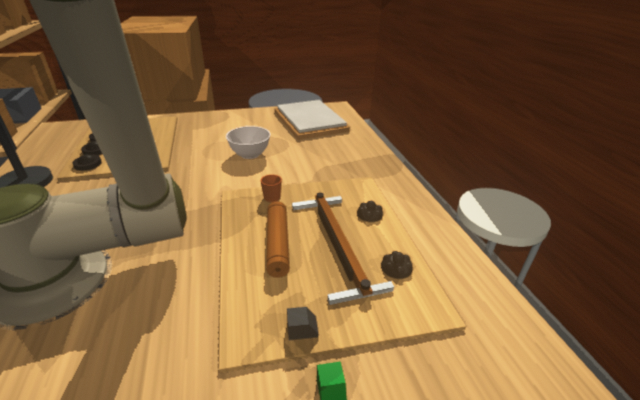

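Top view: pin at about (345,240). The chock candidates are the dark block at (437,239) and the green block at (478,231); the dark clay pieces at (322,145) and (395,151) are not it. I choose the dark block at (437,239), and check it in a crop.

```bash
cat > h.py <<'E'
import numpy as np, cv2
from scipy.spatial.transform import Rotation as Ro
from bench import *
def cam(n):
    m=camera_model(n); f=200/np.tan(np.radians(m['fov_y'])/2)
    R=np.array(m['rotation']); R=R if R.shape==(3,3) else Ro.from_euler('xyz',R).as_matrix()
    return f,m['cx'],m['cy'],np.array(m['eye']),R
def rays(n,uv):
    f,cx,cy,e,R=cam(n); uv=np.atleast_2d(uv).astype(float)
    return np.c_[(uv[:,0]-cx)/f,-(uv[:,1]-cy)/f,-np.ones(len(uv))]@R.T,e
def on_z(n,uv,z):
    r,e=rays(n,uv); return e+r*((z-e[2])/r[:,2])[:,None]
def cloud(n,d):
    v,u=np.mgrid[0:400,0:640]; r,e=rays(n,np.c_[u.ravel(),v.ravel()])
    return (e+r*d.ravel()[:,None]).reshape(400,640,3)
def proj(n,P):
    f,cx,cy,e,R=cam(n); c=(np.atleast_2d(P)-e)@R
    return np.c_[cx+f*c[:,0]/-c[:,2], cy-f*c[:,1]/-c[:,2]]
E
python3 - <<'E'
from h import *
print(camera_model("top").keys(), {k:v for k,v in camera_model("top").items() if k not in("eye","rotation","cx","cy","fov_y")})
z=np.load("pics/top0.npz"); C=cloud("top",z['d']); print(z['d'][z['d']>0].min(),(z['d']==0).mean())
for t in ("roller","chock","jig","cup","board"):
    for r in cut_out(t,"top")[:2]:
        m=r['pixels']&(z['d']>0); P=C[m]; print(t,round(r['conf'],2),np.round(r['box']),m.sum(),np.round(np.median(P,0),4),'z10/90',np.round(np.percentile(P[:,2],[10,50,90,98]),4))
        np.save(f"pics/m_{t}.npy",r['pixels']) if r is not None and True else 0
        break
for uv in [(200,330),(280,270),(430,280),(270,140),(520,300),(440,140)]: print(uv,np.round(C[uv[1],uv[0]],4))
im=z['im'][190:290,235:500]; cv2.imwrite("pics/crop1.png",cv2.resize(im,None,fx=3,fy=3,interpolation=cv2.INTER_CUBIC)[:,:,::-1])
E
```

```text
dict_keys(['fov_y', 'cx', 'cy', 'eye', 'rotation']) {}
0.654796 0.003890625
roller 0.8 [304. 225. 387. 255.] 1542 [ 0.4953 -0.0061  0.058 ] z10/90 [0.0479 0.058  0.0632 0.0652]
chock 0.76 [426. 229. 447. 251.] 371 [ 0.502  -0.2469  0.0498] z10/90 [0.0249 0.0498 0.0547 0.0569]
jig 0.83 [288. 164. 427. 219.] 2087 [ 0.6355 -0.0431  0.0395] z10/90 [0.019  0.0395 0.0455 0.0484]
cup 0.92 [259. 222. 280. 241.] 395 [0.5148 0.199  0.0265] z10/90 [0.0151 0.0265 0.0727 0.0752]
board 0.58 [246. 118. 458. 297.] 28622 [ 0.5798 -0.0273  0.0122] z10/90 [0.0086 0.0122 0.016  0.0185]
(200, 330) [0.2503 0.3762 0.003 ]
(280, 270) [0.4112 0.1679 0.012 ]
(430, 280) [ 0.3912 -0.2364  0.009 ]
(270, 140) [0.7685 0.2052 0.0144]
(520, 300) [ 0.3415 -0.4828 -0.0028]
(440, 140) [ 0.7776 -0.2691  0.0158]
```

View pics/crop1.png

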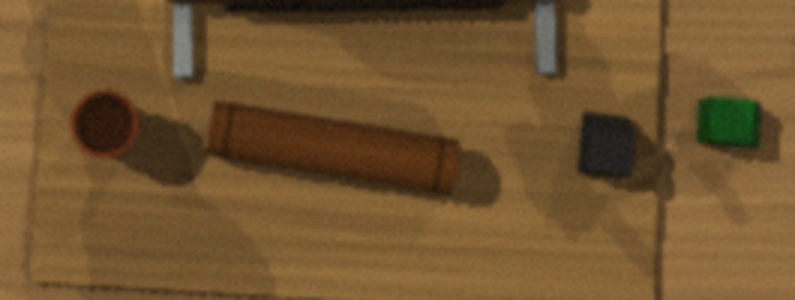

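The crop shows the pin with its dark rings, the cup at its left end, and the dark chock right of the pin. The green block beyond it is off the board. The dark block is the right one.

Run:
```python
from h import *
z=np.load("pics/top0.npz"); im=z['im']
c=on_z("top",[(260,119),(458,128),(455,296),(246,287)],0.012); print(np.round(c,4)); 
for a,b in((0,1),(1,2),(2,3),(3,0)): print(np.linalg.norm(c[a]-c[b]))
cv2.imwrite("pics/big.png",cv2.resize(im[105:310,235:495],None,fx=2.9,fy=2.9,interpolation=cv2.INTER_CUBIC)[:,:,::-1])
s=np.load("pics/side0.npz")['im']; cv2.imwrite("pics/bigs.png",cv2.resize(s[165:400,205:475],None,fx=2.5,fy=2.5,interpolation=cv2.INTER_CUBIC)[:,:,::-1])
C=cloud("top",z['d'])
# roller: PCA of upper points
m=np.load("pics/m_roller.npy"); P=C[m]; P=P[P[:,2]>0.045]; q=P[:,:2]; w,V=np.linalg.eigh(np.cov(q.T)); print("roller",q.mean(0),V[:,1])
S=np.load("pics/side0.npz"); CS=cloud("side",S['d'])
for t in("roller","chock","jig"):
    r=cut_out(t,"side")
    for x in r[:2]: print(t,x['conf'],x['box'])
    if r:
        np.save(f"pics/ms_{t}.npy",r[0]['pixels']); P=CS[r[0]['pixels']]; print(np.round(np.percentile(P,[2,50,98],axis=0),4).tolist())
m=np.load("pics/m_chock.npy"); cn=max(cv2.findContours(m.astype(np.uint8),0,2)[0],key=len); print(cv2.minAreaRect(cn))
```

```text
[[ 0.8291  0.2352  0.012 ]
 [ 0.8143 -0.3215  0.012 ]
 [ 0.3501 -0.3021  0.012 ]
 [ 0.3648  0.2574  0.012 ]]
0.5568935886644362
0.46459470159478244
0.5597173798577786
0.4647464157612596
roller [ 0.4955283  -0.00496744] [0.14062783 0.99006253]
roller 0.88 [267.5, 202.2, 287.4, 277.4]
[[0.4628, -0.1161, 0.0204], [0.4926, -0.0472, 0.0566], [0.5266, 0.0918, 0.0622]]
chock 0.92 [314.1, 362.2, 347.5, 399.3]
chock 0.73 [284.9, 305.4, 316.1, 341.0]
[[0.5071, -0.3913, 0.0002], [0.526, -0.372, 0.0386], [0.5479, -0.3428, 0.0417]]
jig 0.9 [294.3, 193.9, 392.1, 304.2]
[[0.5715, -0.2103, 0.0117], [0.6349, -0.1058, 0.0343], [0.6941, 0.1352, 0.0461]]
((437.0, 237.5), (21.0, 18.0), 90.0)
```

View pics/big.png

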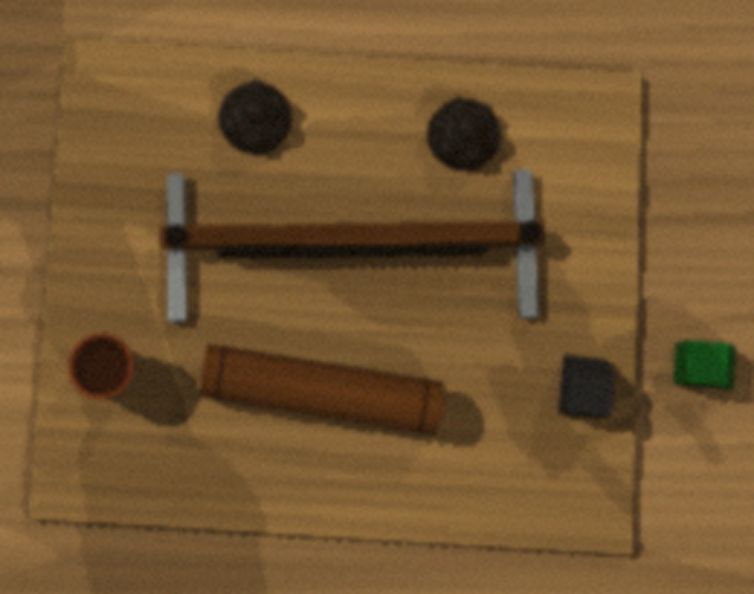

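View pics/bigs.png

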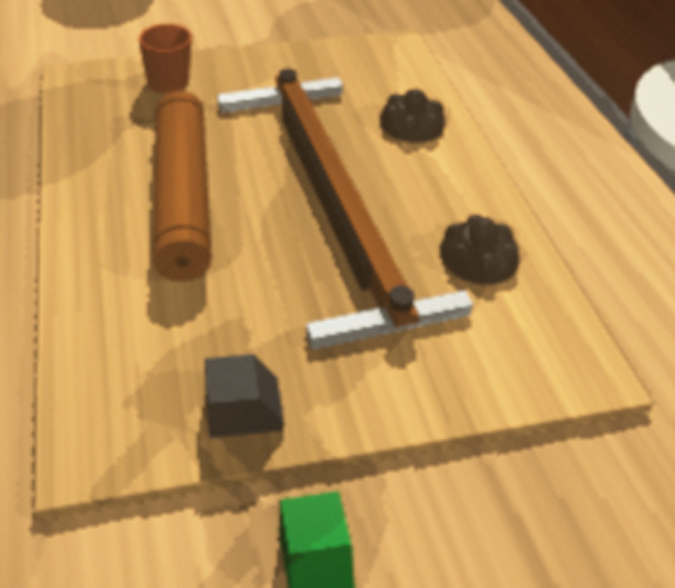

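```bash
cat >> h.py <<'E'
from scipy.optimize import minimize
def chockpts():
    pr=[(-30,0),(25.5,0),(25.5,8),(6.5,40),(-30,40)]
    return np.array([[x,y,z] for x,z in pr for y in(-20,20)])/1e3
def rollpts():
    a=np.linspace(0,2*np.pi,32,endpoint=False); return np.array([[.025*np.cos(t),y,.025*np.sin(t)] for t in a for y in(-.11,.11)])
def place(pts,x,y,yaw,z): return pts@Ro.from_euler('z',yaw).as_matrix().T+[x,y,z]
def fit(pts,z,masks,x0):
    # soft IoU at 8x subpixel
    ms=[]
    for n,m in masks:
        v,u=np.nonzero(m); b=(u.min()-8,v.min()-8,u.max()+9,v.max()+9); k=8
        ms.append((n,b,k,cv2.resize(m[b[1]:b[3],b[0]:b[2]].astype(np.uint8),None,fx=k,fy=k,interpolation=cv2.INTER_NEAREST)))
    def cost(p):
        c=0
        for i,(n,b,k,M) in enumerate(ms):
            q=(proj(n,place(pts,p[0],p[1],p[2],z))-[b[0],b[1]]+.5)*k
            h=cv2.convexHull(np.round(q).astype(np.int32)); I=np.zeros_like(M); cv2.fillConvexPoly(I,h,1)
            c+=1-(I&M).sum()/(I|M).sum()
        return c
    best=None
    for dy in (-.5,-.2,0,.2,.5):
        s=np.array([x0+np.array([0,0,dy])]+[x0+np.array([0,0,dy])+e for e in np.diag([.012,.012,.2])])
        r=minimize(cost,s[0],method='Nelder-Mead',options=dict(initial_simplex=s,xatol=1e-4,fatol=1e-4))
        if best is None or r.fun<best.fun: best=r
    return best.x,best.fun
E
python3 - <<'E'
from h import *
get_image("side"); cs=[r for r in cut_out("chock","side") if r['box'][0]<310][0]['pixels']; np.save("pics/ms_chock.npy",cs)
L=lambda n:np.load(f"pics/{n}.npy")
for nm,pts,z,x0 in(("chock",chockpts(),.012,[.51,-.247,-.05]),("roller",rollpts(),.037,[.4955,-.005,-.141])):
    T=("top",L("m_"+nm)); S=("side",L("ms_"+nm))
    for ms in([T],[S],[T,S]): print(nm,[a for a,_ in ms],fit(pts,z,ms,np.array(x0)))
def bp(n,pts,z):
    o,k=((235,105),2.9) if n=="top" else ((205,165),2.5)
    return on_z(n,(np.array(pts)+.5)/k-.5+o,z)
print("rails top",np.round(bp("top",[(178,322),(176,172),(529,318),(524,172)],.026),4).tolist())
print("side rails (near end top centre)",np.round(bp("side",[(218,98),(342,83),(309,330),(470,299)],.026),4).tolist())
print(state()['t'])
E
```

```text
chock ['top'] (array([ 0.50754978, -0.25159003, -0.09574998]), np.float64(0.04651636838028461))
chock ['side'] (array([ 0.50768102, -0.25093924, -0.10065913]), np.float64(0.044180595189563854))
chock ['top', 'side'] (array([ 0.50762837, -0.25126026, -0.10828736]), np.float64(0.0940383186787298))
roller ['top'] (array([ 0.49707017, -0.00513919, -0.14331908]), np.float64(0.048294458938514806))
roller ['side'] (array([ 0.49736029, -0.00320853, -0.13698334]), np.float64(0.05395950594121324))Traceback (most recent call last):
  File "<stdin>", line 6, in <module>
  File "h.py", line 42, in fit
    r=minimize(cost,s[0],method='Nelder-Mead',options=dict(initial_simplex=s,xatol=1e-4,fatol=1e-4))
    res = _minimize_neldermead(fun, x0, args, callback, bounds=bounds,
                               **options)
    fsim[k] = func(sim[k])
              ~~~~^^^^^^^^
    fx = function(np.copy(x), *(wrapper_args + args))
  File "h.py", line 35, in cost
    q=(proj(n,place(pts,p[0],p[1],p[2],z))-[b[0],b[1]]+.5)*k
       ~~~~^^^^^^^^^^^^^^^^^^^^^^^^^^^^^^^
  File "h.py", line 17, in proj
    f,cx,cy,e,R=cam(n); c=(np.atleast_2d(P)-e)@R
                ~~~^^^
  File "h.py", line 5, in cam
    m=camera_model(n); f=200/np.tan(np.radians(m['fov_y'])/2)
ValueError: time passes only in moves, steps and waits
```

```bash
sed -i 's/^def cam(n):/import functools\n@functools.lru_cache(None)\ndef cam(n):/' h.py
python3 - <<'E'
from h import *
def bp(n,pts,z):
    o,k=((235,105),2.9) if n=="top" else ((205,165),2.5)
    return on_z(n,(np.array(pts)+.5)/k-.5+o,z)
print("rails top",np.round(bp("top",[(178,322),(176,172),(529,318),(524,172)],.026),4).tolist())
print(state()['t'])
for n in("top","side"):
  im=np.load(f"pics/{n}0.npz")['im']; r=(150,230,280,430) if n=="top" else (180,315,280,400)
  k=4 if n=="top" else 5
  cv2.imwrite(f"pics/jig_{n}.png",cv2.resize(im[r[0]:r[1],r[2]:r[3]],None,fx=k,fy=k,interpolation=cv2.INTER_CUBIC)[:,:,::-1])
E
```

```text
rails top [[0.557, 0.1277, 0.026], [0.6994, 0.1327, 0.026], [0.5666, -0.2001, 0.026], [0.7057, -0.1971, 0.026]]
0.6
```

View pics/jig_top.png

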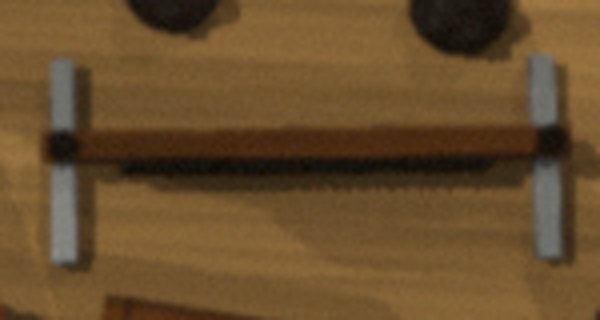

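View pics/jig_side.png

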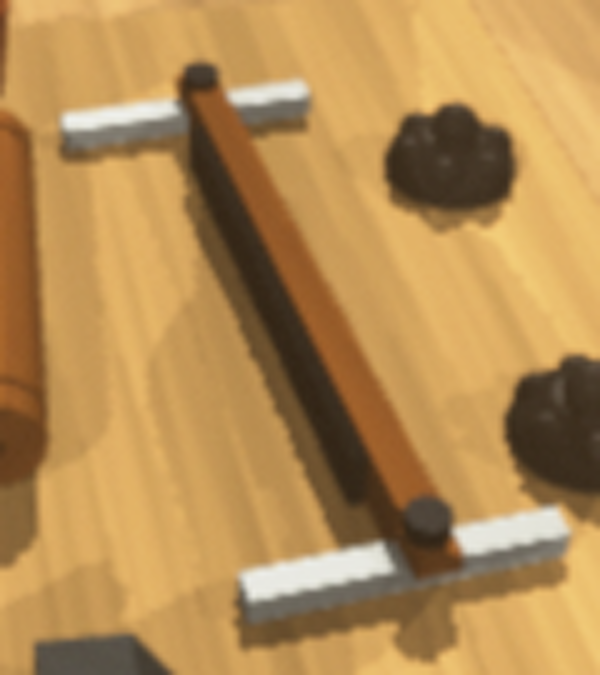

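```bash
cat >> h.py <<'E'
def shift(x,y,z,yaw,s=None):
    "shift in current tool axes and turn about tool z to reach TCP pose, tool down"
    s=s or state(); R=Ro.from_euler('xyz',s['eef_rot']).as_matrix()
    Rt=Ro.from_euler('xyz',[np.pi,0,yaw]).as_matrix()
    d=R.T@(np.array([x,y,z])-s['ee_pos']); r=Ro.from_matrix(R.T@Rt).as_rotvec()
    return np.round(d,4).tolist(),np.round(r,4).tolist()
def rep():
    s=state(); print('t',round(s['t'],2),'p',np.round(s['ee_pos'],4),'rpy',np.round(s['eef_rot'],4),'F',np.round(s['wrist_force'],2),'T',np.round(s['wrist_torque'],3),'w',round(float(s['width']),4))
E
python3 - <<'E'
from h import *
rep()
# jig frame
yaw=.026; J=np.array([.5820,-.0358]); Rj=np.array([[np.cos(yaw),-np.sin(yaw)],[np.sin(yaw),np.cos(yaw)]])
tj=lambda P:np.round((np.asarray(P)[:,:2]-J)@Rj,4).tolist()
b=lambda n,uv,z:on_z(n,uv,z)
print("top bottom-edge z.013",tj(b("top",[(315,193),(355,192.7),(395,191.8)],.013)),"top-edge z.041",tj(b("top",[(315,193),(355,192.7)],.041)))
print("side bottom edge",tj(b("side",[(280+190/5,180+185/5),(280+350/5,180+500/5),(280+265/5,180+335/5)],.013)))
print("rails side", tj(on_z("side",np.array([(62,115),(305,82),(240,577),(565,510)])/5+[280,180],.026)))
print("pin",tj([[.4972,-.0042]]),"chock grip",tj([[.4962,-.25]]))
print("cup",)
# target: above pin back
nx=np.array([np.cos(-.14),np.sin(-.14)]); p=np.array([.4972,-.0042])-nx*.058
print(p, shift(p[0],p[1],.30,-np.pi/2-.14))
E
```

```text
t 0.6 p [ 0.19   -0.5161  0.4048] rpy [ 3.1416  0.     -1.218 ] F [ 0.72  0.04 -0.05] T [-0.031  0.022 -0.01 ] w 0.0884
top bottom-edge z.013 [[0.0428, 0.1122], [0.0428, 0.0022], [0.0445, -0.1081]] top-edge z.041 [[0.0386, 0.1125], [0.0386, 0.0048]]
side bottom edge [[0.0387, 0.1105], [0.0454, -0.1202], [0.0417, -0.0112]]
rails side [[-0.0169, 0.1714], [0.1222, 0.17], [-0.0165, -0.1592], [0.1259, -0.1591]]
pin [[-0.0839, 0.0338]] chock grip [[-0.0913, -0.2119]]
cup
[0.43976747 0.0038935 ] ([-0.4017, -0.414, 0.1048], [0.0, 0.0, 0.4928])
```

```bash
python3 -m handwheel '{"xyz":[[-0.03,-0.03,0.01],[-0.07,-0.07,0.02],[-0.4017,-0.414,0.105],[-0.4017,-0.414,0.105],[-0.4017,-0.414,0.105],[-0.4017,-0.414,0.105],[-0.4017,-0.414,0.105],[-0.4017,-0.414,0.105],[-0.4017,-0.414,0.105],[-0.4017,-0.414,0.105],[-0.4017,-0.414,0.105],[-0.4017,-0.414,0.105],[-0.4017,-0.414,0.105],[-0.4017,-0.414,0.105],[-0.4017,-0.414,0.105],[-0.4017,-0.414,0.105],[-0.4017,-0.414,0.105],[-0.4017,-0.414,0.105]],"yaw":[0.05,0.12,0.2,0.3,0.4,0.493,0.493,0.493,0.493,0.493,0.493,0.493,0.493,0.493,0.493,0.493,0.493,0.493]}' 0
python3 - <<'E'
from h import *
rep(); print(shift(.4398,.0039,.188,-np.pi/2-.14))
E
```

```text
t: 2.1
ee_pos: [0.4395, 0.0028, 0.3]
eef_rot: [-3.141, -0.0, -1.713]
wrist_force: [-0.0, -0.4, 0.5]
width: 0.0881
t 2.1 p [0.4395 0.0028 0.3   ] rpy [-3.1412e+00 -2.0000e-04 -1.7126e+00] F [-0.01 -0.37  0.46] T [ 0.042  0.009 -0.024] w 0.0881
([-0.0012, -0.0001, 0.112], [-0.0004, -0.0002, -0.0018])
```

```bash
python3 -m handwheel '{"xyz":[[0,0,0.03],[0,0,0.065],[0,0,0.09],[0,0,0.105],[0,0,0.112],[0,0,0.112]],"yaw":[0,0,0,0,0,0]}'
python3 - <<'E'
from h import *
rep()
for n in("top","side"):
    im,d=get_image(n); r=(170,300,240,470) if n=="top" else (165,330,200,420)
    cv2.imwrite(f"pics/a_{n}.png",cv2.resize(im[r[0]:r[1],r[2]:r[3]],None,fx=3,fy=3,interpolation=cv2.INTER_CUBIC)[:,:,::-1])
E
```

```text
t: 2.6
ee_pos: [0.4396, 0.0027, 0.1871]
eef_rot: [3.14, 0.0, -1.713]
wrist_force: [0.3, -0.1, 0.3]
width: 0.0883
t 2.6 p [0.4396 0.0027 0.1871] rpy [ 3.1397e+00  2.0000e-04 -1.7133e+00] F [ 0.34 -0.11  0.27] T [ 0.042  0.006 -0.037] w 0.0883
```

View pics/a_side.png

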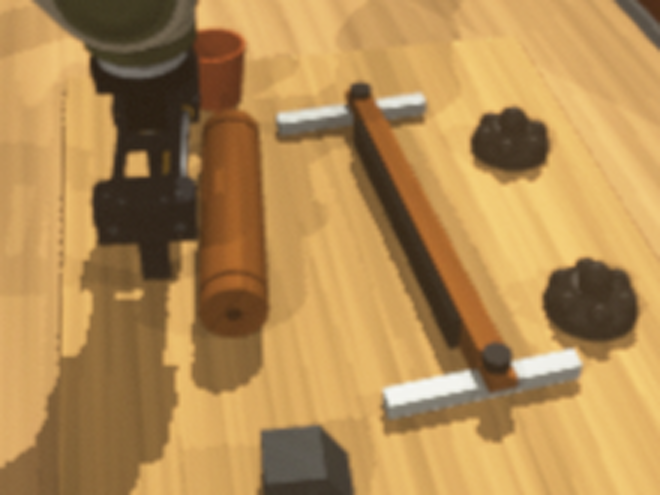

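View pics/a_top.png

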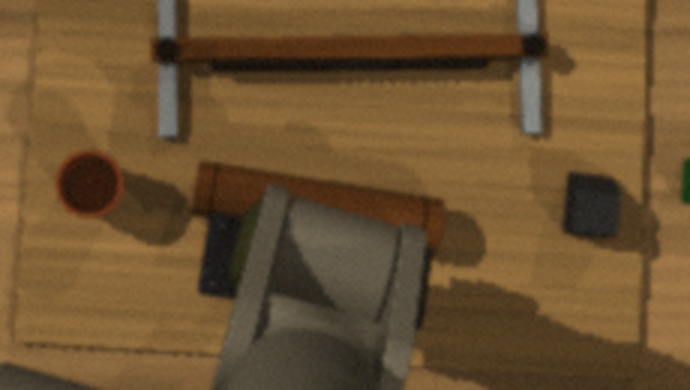

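The side view shows both fingers behind the pin, about (120-190, 130-270) in the crop, clear of pin and cup. The top view shows the gripper centred on the pin. Starting the push.

```bash
python3 -m handwheel '{"xyz":[[0,-0.005,0],[0,-0.011,0],[0,-0.015,0],[0,-0.018,0],[0,-0.020,0],[0,-0.0215,0],[0,-0.023,0],[0,-0.0245,0],[0,-0.026,0],[0,-0.028,0],[0,-0.030,0],[0,-0.0325,0],[0,-0.035,0],[0,-0.0375,0],[0,-0.040,0],[0,-0.043,0]],"yaw":[0,0,0,0,0,0,0,0,0,0,0,0,0,0,0,0]}'
python3 - <<'E'
from h import *
rep()
for n in("side",):
    im,d=get_image(n); r=(165,330,200,420)
    cv2.imwrite(f"pics/b_{n}.png",cv2.resize(im[r[0]:r[1],r[2]:r[3]],None,fx=3,fy=3,interpolation=cv2.INTER_CUBIC)[:,:,::-1])
    m=cut_out("roller","side"); print([ (x['conf'],x['box']) for x in m]); print(fit(rollpts(),.037,[("side",m[0]['pixels'])],np.array([.52,-.008,-.14])))
rep()
E
```

```text
t: 4.03
ee_pos: [0.4825, -0.0021, 0.1877]
eef_rot: [3.141, 0.0, -1.711]
wrist_force: [0.1, -0.8, 0.1]
width: 0.0882
t 4.03 p [ 0.4825 -0.0021  0.1877] rpy [ 3.1414  0.     -1.711 ] F [ 0.14 -0.81  0.14] T [ 0.011  0.06  -0.021] w 0.0882
[(0.62, [278.1, 202.6, 298.5, 277.3])]
(array([ 0.52094586, -0.00787098, -0.16342692]), np.float64(0.25606021692316816))
t 4.13 p [ 0.4828 -0.0022  0.1878] rpy [-3.1411 -0.     -1.711 ] F [ 0.62 -0.57  0.23] T [0.022 0.105 0.057] w 0.0884
```

View pics/b_side.png

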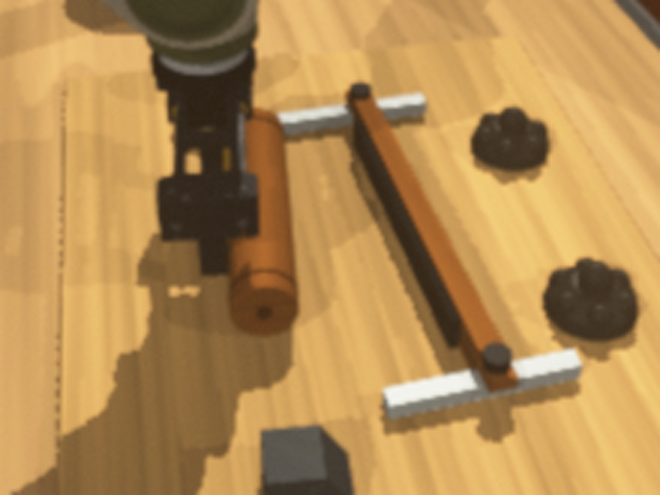

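Crop: the pin, around (265,220), is rolling with the fingers. Next I continue and turn it square on the way.

```bash
python3 -m handwheel '{"xyz":[[0.0003,-0.003,0],[0.0006,-0.006,0],[0.001,-0.009,0],[0.0012,-0.012,0],[0.0014,-0.015,0],[0.0015,-0.018,0],[0.0016,-0.021,0],[0.0018,-0.024,0],[0.0019,-0.027,0],[0.0019,-0.030,0],[0.0019,-0.033,0],[0.0019,-0.036,0],[0.0018,-0.039,0],[0.0017,-0.042,0],[0.0016,-0.045,0],[0.0015,-0.048,0],[0.0014,-0.0505,0],[0.001,-0.053,0]],"yaw":[-0.01,-0.02,-0.03,-0.04,-0.05,-0.06,-0.07,-0.08,-0.09,-0.1,-0.11,-0.12,-0.13,-0.139,-0.149,-0.159,-0.166,-0.166]}'
python3 - <<'E'
from h import *
rep()
im,d=get_image("side"); r=(165,330,200,420)
cv2.imwrite(f"pics/c_side.png",cv2.resize(im[r[0]:r[1],r[2]:r[3]],None,fx=3,fy=3,interpolation=cv2.INTER_CUBIC)[:,:,::-1])
im,d=get_image("top"); r=(150,280,240,470)
cv2.imwrite(f"pics/c_top.png",cv2.resize(im[r[0]:r[1],r[2]:r[3]],None,fx=3,fy=3,interpolation=cv2.INTER_CUBIC)[:,:,::-1])
rep()
E
```

```text
t: 5.63
ee_pos: [0.5349, -0.0105, 0.1877]
eef_rot: [3.142, -0.0, -1.544]
wrist_force: [-0.5, 0.1, 0.4]
width: 0.088
t 5.63 p [ 0.5349 -0.0105  0.1877] rpy [ 3.1416 -0.     -1.5444] F [-0.49  0.14  0.45] T [0.029 0.062 0.014] w 0.088
t 5.73 p [ 0.5349 -0.0105  0.1877] rpy [-3.1415 -0.     -1.545 ] F [ 1.17  0.81 -0.08] T [ 0.046  0.02  -0.036] w 0.0881
```

View pics/c_side.png

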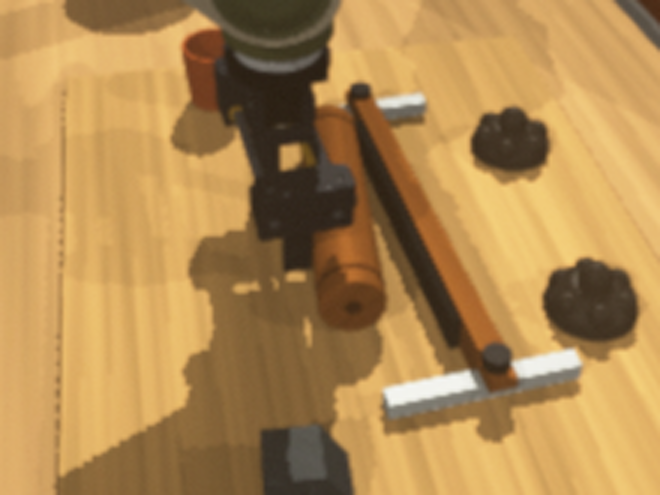

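View pics/c_top.png

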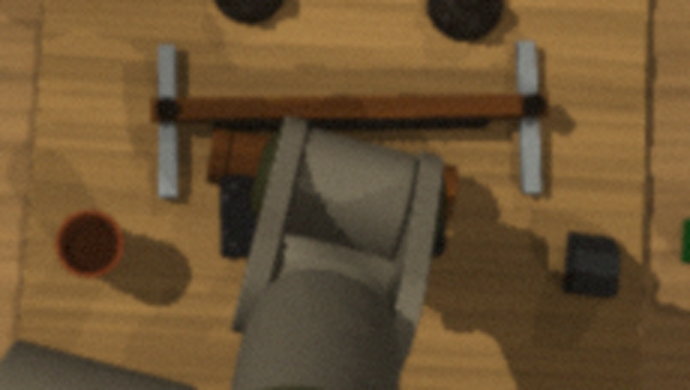

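Run:
```python
from h import *
rep()
# edge samples by orange colour in top/side: ends of the pin
im,d=get_image("top"); C=cloud("top",d)
c2,_=None,None
ms=cut_out("roller","top"); print([(x['conf'],x['box']) for x in ms])
m=ms[0]['pixels']; P=C[m]; P=P[P[:,2]>.055]
for lo,hi in((-.2,-.1),(-.1,0),(0,.06),(.06,.08),(.08,.1),(.1,.15)):
    q=P[(P[:,1]>lo)&(P[:,1]<hi)]
    if len(q): print((lo,hi),len(q),np.round(q.mean(0),4),np.round(np.percentile(q[:,0],[2,98]),4))
r=get_image("side"); CS=cloud("side",r[1]); ms=cut_out("roller","side"); print([(x['conf'],x['box']) for x in ms])
P=CS[ms[0]['pixels']]; P=P[(P[:,2]>.055)]
for lo in np.arange(-.14,.12,.02):
    q=P[(P[:,1]>lo)&(P[:,1]<lo+.02)]
    if len(q)>5: print(round(lo,2),len(q),np.round(np.median(q,0),4),np.round(np.percentile(q[:,0],[5,95]),4))
rep()
```

```text
t 5.73 p [ 0.5349 -0.0105  0.1877] rpy [-3.1415 -0.     -1.545 ] F [ 1.17  0.81 -0.08] T [ 0.046  0.02  -0.036] w 0.0881
[(0.62, [309.8, 193.3, 390.8, 223.5]), (0.4, [260.6, 225.9, 280.0, 244.1])]
(-0.2, -0.1) 33 [ 0.5664 -0.121   0.0601] [0.5485 0.5812]
(0, 0.06) 55 [0.5931 0.0536 0.064 ] [0.5777 0.6073]
(0.06, 0.08) 82 [0.5921 0.0702 0.0602] [0.5775 0.61  ]
(0.08, 0.1) 57 [0.5843 0.0854 0.1297] [0.4171 0.61  ]
[(0.68, [304.5, 198.2, 325.3, 275.4])]
-0.14 51 [ 0.5681 -0.1238  0.0582] [0.5538 0.5814]
-0.12 103 [ 0.5667 -0.1098  0.0594] [0.5514 0.5828]
-0.1 96 [ 0.569  -0.0908  0.0599] [0.5547 0.5857]
-0.08 71 [ 0.5729 -0.0728  0.0592] [0.5574 0.5881]
-0.06 19 [ 0.5883 -0.0512  0.058 ] [0.5834 0.5922]
-0.04 9 [ 0.5937 -0.0332  0.0555] [0.5916 0.5955]
-0.02 6 [ 0.5971 -0.0082  0.0563] [0.5956 0.5986]
0.0 27 [0.5927 0.0129 0.0596] [0.5836 0.6   ]
0.02 47 [0.5916 0.0306 0.0602] [0.5817 0.603 ]
0.04 44 [0.5928 0.0502 0.0603] [0.5815 0.6052]
0.06 51 [0.5946 0.0692 0.0603] [0.5845 0.6065]
0.08 18 [0.5982 0.0855 0.06  ] [0.5891 0.609 ]
t 5.93 p [ 0.5346 -0.0105  0.1877] rpy [ 3.1414e+00  1.0000e-04 -1.5450e+00] F [0.52 0.91 0.01] T [ 0.042 -0.04   0.046] w 0.0884
```

The pin coasted ahead of the fingers at its old angle of about -0.13 rad (top crop: left end (210,157), right end (457,192)), and its left end is close to the buffer. I will now bring the square gripper up slowly, so the right finger swings the lagging right end forward.

```bash
python3 -m handwheel '{"xyz":[[0.001,-0.0015,0],[0.002,-0.003,0],[0.003,-0.004,0],[0.004,-0.005,0],[0.005,-0.006,0],[0.006,-0.007,0],[0.006,-0.008,0],[0.006,-0.009,0],[0.006,-0.010,0],[0.006,-0.011,0],[0.006,-0.012,0],[0.006,-0.013,0],[0.006,-0.0135,0]],"yaw":[0,0,0,0,0,0,0,0,0,0,0,0,0]}'
cat >> h.py <<'E'
def pin():
    out=[]
    for n in("top","side"):
        im,d=get_image(n); C=cloud(n,d); ms=cut_out("roller",n)
        if not ms: print(n,"none"); continue
        P=C[ms[0]['pixels']]; P=P[(P[:,2]>.05)&(P[:,2]<.07)]; 
        print(n,round(ms[0]['conf'],2),end=' ')
        for lo in np.arange(-.15,.12,.03):
            q=P[(P[:,1]>lo)&(P[:,1]<lo+.03)]
            if len(q)>25: print(np.round([np.median(q[:,1]),np.percentile(q[:,0],5),np.median(q[:,0]),np.percentile(q[:,0],95)],3).tolist(),end=' ')
        print('y',np.round(np.percentile(P[:,1],[0.5,99.5]),3))
        r=(165,330,200,420) if n=="side" else (150,280,240,470)
        out.append(cv2.resize(im[r[0]:r[1],r[2]:r[3]],(600,450 if n=="side" else 340),interpolation=cv2.INTER_CUBIC)[:,:,::-1])
    return out
E
python3 - <<'E'
from h import *
rep(); o=pin(); cv2.imwrite("pics/d_t.png",o[0]);cv2.imwrite("pics/d_s.png",o[1]); rep()
E
```

```text
t: 7.02
ee_pos: [0.5484, -0.0161, 0.1878]
eef_rot: [-3.142, -0.0, -1.545]
wrist_force: [-0.7, -0.8, 1.3]
width: 0.0884
t 7.02 p [ 0.5484 -0.0161  0.1878] rpy [-3.1415 -0.     -1.545 ] F [-0.75 -0.77  1.3 ] T [-0.043  0.119 -0.039] w 0.0884
top 0.62 [0.051, 0.591, 0.602, 0.612] [0.078, 0.577, 0.598, 0.613] y [-0.127  0.091]
side 0.59 [-0.126, 0.567, 0.583, 0.6] [-0.105, 0.566, 0.582, 0.603] [-0.079, 0.568, 0.586, 0.606] [0.02, 0.573, 0.6, 0.61] [0.044, 0.573, 0.602, 0.613] [0.072, 0.6, 0.607, 0.614] y [-0.129  0.085]
t 7.22 p [ 0.5483 -0.0161  0.1877] rpy [-3.1414  0.     -1.545 ] F [ 0.62 -0.66  0.73] T [0.046 0.053 0.012] w 0.0883
```

View pics/d_t.png

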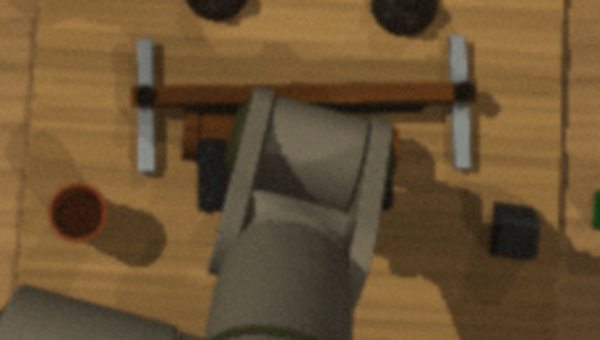

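View pics/d_s.png

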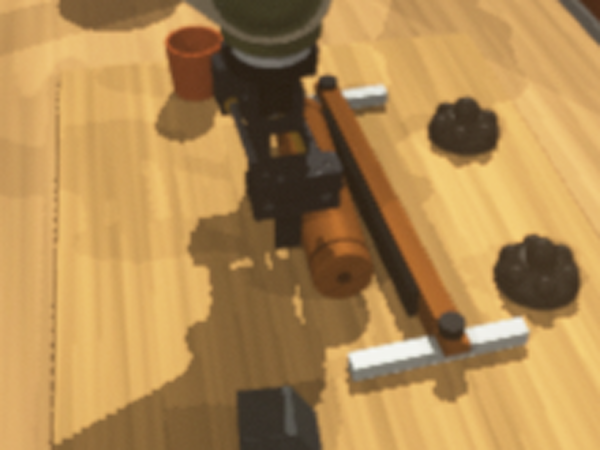

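The side view shows the pin swinging square, its left end near the buffer and yaw now about -0.08. Continuing slowly.

```bash
python3 -m handwheel '{"xyz":[[0,-0.001,0],[0,-0.002,0],[0,-0.003,0],[0,-0.004,0],[0,-0.005,0],[0,-0.006,0],[0,-0.007,0],[0,-0.008,0],[0,-0.009,0],[0,-0.010,0]],"yaw":[0,0,0,0,0,0,0,0,0,0]}'
python3 - <<'E'
from h import *
rep(); o=pin(); cv2.imwrite("pics/e_s.png",o[1]); rep()
E
```

```text
t: 8.05
ee_pos: [0.5584, -0.0159, 0.1877]
eef_rot: [3.142, 0.0, -1.545]
wrist_force: [-2.1, 0.3, -0.0]
width: 0.0877
t 8.05 p [ 0.5584 -0.0159  0.1877] rpy [ 3.1415  0.     -1.5451] F [-2.14  0.31 -0.04] T [ 0.012  0.182 -0.065] w 0.0877
top 0.54 [-0.125, 0.578, 0.595, 0.611] [0.051, 0.602, 0.608, 0.615] [0.08, 0.577, 0.601, 0.613] y [-0.128  0.091]
side 0.5 y [-0.271 -0.23 ]
t 8.25 p [ 0.5584 -0.0159  0.1878] rpy [-3.1412e+00 -1.0000e-04 -1.5450e+00] F [-0.01  0.47 -0.66] T [-0.017 -0.011 -0.068] w 0.0882
```

View pics/e_s.png

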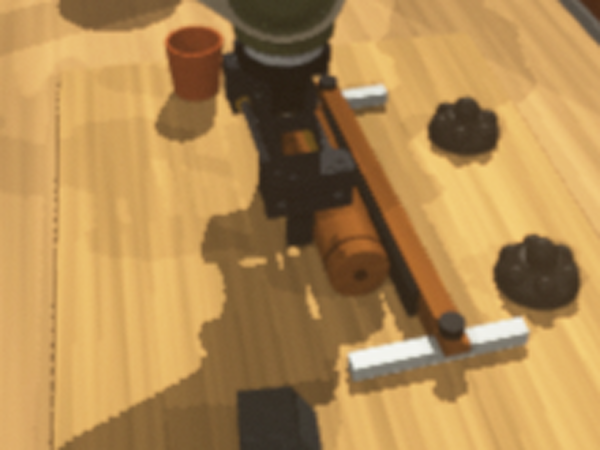

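```bash
cat >> h.py <<'E'
def fav(n=4):
    F=[]
    for i in range(n):
        if i: get_image("side")
        s=state(); F.append(np.r_[s['wrist_force'],s['wrist_torque']])
    print('Fav',np.round(np.mean(F,0),2),'sd',np.round(np.std(F,0)[:3],2)); rep()
E
python3 -m handwheel '{"xyz":[[0,-0.0007,0],[0,-0.0014,0],[0,-0.002,0],[0,-0.0026,0],[0,-0.0032,0],[0,-0.0038,0]],"yaw":[0,0,0,0,0,0]}'
python3 -c "
from h import *
fav(3)"
```

```text
t: 8.75
ee_pos: [0.5621, -0.0158, 0.1877]
eef_rot: [3.141, 0.0, -1.545]
wrist_force: [-1.6, -0.8, 0.9]
width: 0.0885
Fav [-2.02 -0.84  1.34 -0.02  0.31  0.02] sd [0.3  0.16 0.29]
t 8.85 p [ 0.5621 -0.0158  0.1877] rpy [ 3.1412  0.     -1.5448] F [-2.07 -1.03  1.5 ] T [ 0.01   0.263 -0.004] w 0.0884
```

```bash
python3 -m handwheel '{"xyz":[[0,-0.0005,0],[0,-0.001,0],[0,-0.0015,0],[0,-0.0015,0]],"yaw":[0,0,0,0]}'
python3 -c "
from h import *
fav(3); o=pin(); cv2.imwrite('pics/f_s.png',o[1]);cv2.imwrite('pics/f_t.png',o[0])"
```

```text
t: 9.18
ee_pos: [0.5634, -0.0157, 0.1877]
eef_rot: [3.14, 0.0, -1.545]
wrist_force: [-5.1, -1.6, 1.9]
width: 0.0881
Fav [-5.07 -1.24  2.52 -0.04  0.75  0.19] sd [0.22 0.35 0.44]
t 9.28 p [ 0.5634 -0.0158  0.1877] rpy [ 3.1407  0.     -1.5447] F [-4.78 -0.77  2.84] T [-0.012  0.767  0.181] w 0.0881
top 0.57 [0.08, 0.578, 0.601, 0.616] y [-0.125  0.091]
side 0.79 [-0.126, 0.585, 0.601, 0.619] [-0.105, 0.584, 0.598, 0.618] [-0.08, 0.582, 0.598, 0.619] [0.021, 0.58, 0.586, 0.591] y [-0.129  0.039]
```

View pics/f_s.png

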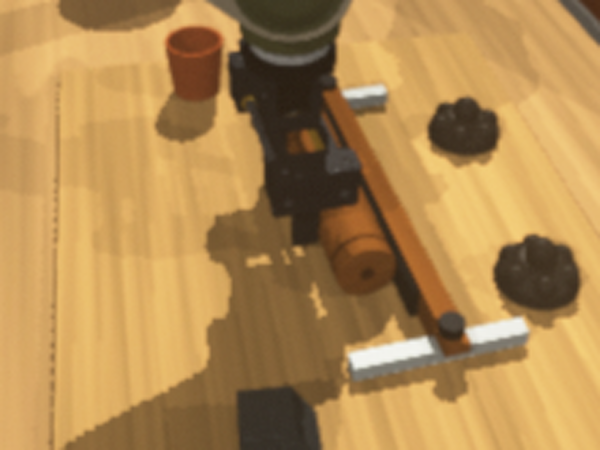

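View pics/f_t.png

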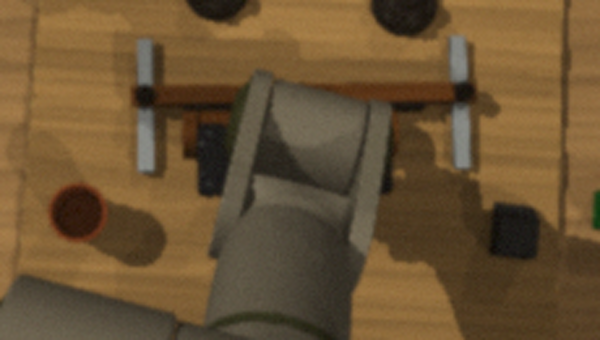

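Both views show the pin against the buffer and square to it (side crop: near end at (360,260)). The moment says the left finger carries most of the 5 N, so I turn slightly to share it while raising the push towards 7 N.

```bash
python3 -m handwheel '{"xyz":[[0,-0.0003,0],[0,-0.0006,0],[0,-0.0008,0],[0,-0.0008,0]],"yaw":[-0.005,-0.01,-0.015,-0.015]}'
python3 -c "
from h import *
fav(3)"
```

```text
t: 9.82
ee_pos: [0.5641, -0.0159, 0.1876]
eef_rot: [3.14, 0.0, -1.53]
wrist_force: [-6.2, -1.6, 2.9]
width: 0.088
Fav [-6.29 -1.85  2.52 -0.4   0.93 -0.36] sd [0.57 0.15 0.31]
t 9.92 p [ 0.5641 -0.0159  0.1876] rpy [ 3.1402e+00  1.0000e-04 -1.5307e+00] F [-5.61 -1.97  2.21] T [-0.362  0.94  -0.35 ] w 0.0882
```

```bash
python3 -m handwheel '{"xyz":[[0,-0.0002,0],[0,-0.0004,0],[0,-0.0004,0],[0,-0.0004,0]],"yaw":[0.004,0.008,0.008,0.008]}'
python3 -c "
from h import *
fav(3)"
```

```text
t: 10.25
ee_pos: [0.5645, -0.0158, 0.1876]
eef_rot: [3.14, 0.0, -1.539]
wrist_force: [-5.7, -2.4, 2.4]
width: 0.0879
Fav [-5.36 -1.95  2.39 -0.31  0.88 -0.31] sd [0.28 0.52 0.12]
t 10.35 p [ 0.5645 -0.0158  0.1876] rpy [ 3.1403e+00  2.0000e-04 -1.5385e+00] F [-4.99 -2.22  2.51] T [-0.261  0.861 -0.302] w 0.0882
```

```bash
python3 -m handwheel '{"xyz":[[0,-0.0003,0],[0,-0.0006,0],[0,-0.0009,0],[0,-0.0009,0]],"yaw":[0.003,0.006,0.006,0.006]}'
python3 -c "
from h import *
fav(3)"
```

```text
t: 10.68
ee_pos: [0.5651, -0.0156, 0.1875]
eef_rot: [3.139, 0.0, -1.543]
wrist_force: [-7.9, -1.8, 3.2]
width: 0.0882
Fav [-7.84 -2.02  3.62 -0.06  1.13  0.29] sd [0.22 0.76 0.56]
t 10.78 p [ 0.5651 -0.0156  0.1875] rpy [ 3.1390e+00  2.0000e-04 -1.5433e+00] F [-7.57 -3.06  3.24] T [-0.047  1.104  0.301] w 0.088
```

```bash
python3 -m handwheel '{"xyz":[[0,0.0003,0],[0,0.0003,0],[0,0.0003,0],[0,0.0003,0],[0,0.0003,0],[0,0.0003,0]],"yaw":[-0.002,-0.002,-0.002,-0.002,-0.002,-0.002]}'
python3 -c "
from h import *
fav(2)"
```

```text
t: 11.28
ee_pos: [0.565, -0.0157, 0.1875]
eef_rot: [3.14, 0.0, -1.542]
wrist_force: [-6.5, -1.7, 2.3]
width: 0.0884
Fav [-6.66 -1.61  2.23 -0.09  0.92  0.1 ] sd [0.14 0.1  0.08]
t 11.33 p [ 0.565  -0.0157  0.1875] rpy [ 3.1397e+00  3.0000e-04 -1.5418e+00] F [-6.8  -1.51  2.15] T [-0.103  0.91   0.097] w 0.0883
```

6.7 N and balanced. Holding.

```bash
python3 -m handwheel '{"xyz":[[0,-0.0001,0],[0,-0.0001,0],[0,-0.0001,0],[0,-0.0001,0],[0,-0.0001,0],[0,-0.0001,0],[0,-0.0001,0],[0,-0.0001,0],[0,-0.0001,0],[0,-0.0001,0],[0,-0.0001,0],[0,-0.0001,0],[0,-0.0001,0],[0,-0.0001,0],[0,-0.0001,0]],"yaw":[0,0,0,0,0,0,0,0,0,0,0,0,0,0,0]}'
python3 -c "
from h import *
fav(3)"
```

```text
t: 12.58
ee_pos: [0.565, -0.0157, 0.1875]
eef_rot: [3.14, 0.0, -1.542]
wrist_force: [-6.4, -1.7, 3.0]
width: 0.088
Fav [-6.34 -1.68  2.72 -0.1   0.99  0.09] sd [0.18 0.28 0.23]
t 12.68 p [ 0.565  -0.0157  0.1875] rpy [ 3.1395e+00  3.0000e-04 -1.5418e+00] F [-6.55 -1.33  2.78] T [-0.118  1.005  0.096] w 0.0882
```

```bash
python3 -m handwheel '{"xyz":[[0,-0.0003,0],[0,-0.0003,0],[0,-0.0003,0],[0,-0.0003,0],[0,-0.0003,0],[0,-0.0003,0],[0,-0.0003,0],[0,-0.0003,0],[0,-0.0003,0],[0,-0.0003,0],[0,-0.0003,0],[0,-0.0003,0],[0,-0.0003,0]],"yaw":[0,0,0,0,0,0,0,0,0,0,0,0,0]}'
python3 -c "
from h import *
fav(3)"
```

```text
t: 13.77
ee_pos: [0.5652, -0.0157, 0.1875]
eef_rot: [3.139, 0.0, -1.542]
wrist_force: [-7.4, -1.6, 3.4]
width: 0.0883
Fav [-7.57 -1.16  3.18 -0.14  1.16  0.06] sd [0.12 0.34 0.29]
t 13.87 p [ 0.5652 -0.0157  0.1875] rpy [ 3.1390e+00  3.0000e-04 -1.5417e+00] F [-7.6  -1.06  3.32] T [-0.14   1.212  0.051] w 0.0877
```

```bash
python3 -m handwheel '{"xyz":[[0,0.0003,0],[0,0.0006,0],[0,0.0009,0],[0,0.0012,0],[0,0.0015,0],[0,0.0018,0],[0,0.002,0],[0,0.0022,0],[0,0.0024,0],[0,0.0026,0],[0,0.0028,0],[0,0.003,0],[0,0.0032,0],[0,0.0034,0],[0,0.0036,0],[0,0.0038,0]],"yaw":[0,0,0,0,0,0,0,0,0,0,0,0,0,0,0,0]}'
python3 -c "
from h import *
fav(3)"
```

```text
t: 15.2
ee_pos: [0.5622, -0.0158, 0.1879]
eef_rot: [-3.141, -0.0, -1.542]
wrist_force: [-0.1, 0.1, -0.1]
width: 0.0881
Fav [ 0.05 -0.19 -0.33 -0.02  0.03 -0.01] sd [0.09 0.39 0.37]
t 15.3 p [ 0.5621 -0.0158  0.1879] rpy [-3.1410e+00 -1.0000e-04 -1.5421e+00] F [ 0.15  0.08 -0.04] T [-0.04   0.024 -0.037] w 0.0885
```

```bash
python3 -m handwheel '{"xyz":[[0,0.001,0],[0,0.003,0],[0,0.009,0],[0,0.018,0],[0,0.028,0],[0,0.034,-0.01],[0,0.034,-0.035],[0,0.034,-0.07],[0,0.034,-0.1],[0,0.034,-0.115],[0,0.034,-0.12]],"yaw":[0,0,0,0,0,0,0,0,0,0,0]}'
python3 - <<'E'
from h import *
rep(); print(shift(.4962,-.25,.30,-np.pi/2-.10))
im,d=get_image("side"); cv2.imwrite("pics/g_s.png",cv2.resize(im[165:365,200:440],(720,600),interpolation=cv2.INTER_CUBIC)[:,:,::-1])
r=cut_out("roller","side"); print([(x['conf'],x['box']) for x in r]); c=[x for x in cut_out("chock","side") if x['box'][0]<310]
print("pin",fit(rollpts(),.037,[("side",r[0]['pixels'])],np.array([.597,-.016,.026])))
print("chock",fit(chockpts(),.012,[("side",c[0]['pixels'])],np.array([.5076,-.251,-.1])))
rep()
E
```

```text
t: 16.22
ee_pos: [0.5279, -0.0167, 0.3112]
eef_rot: [-3.136, -0.002, -1.542]
wrist_force: [-0.3, -0.1, -0.6]
width: 0.0882
t 16.22 p [ 0.5279 -0.0167  0.3112] rpy [-3.1361e+00 -1.6000e-03 -1.5420e+00] F [-0.29 -0.15 -0.63] T [0.029 0.024 0.001] w 0.0882
([0.2322, 0.0384, 0.0114], [-0.0056, -0.0012, 0.1288])
[(0.58, [301.3, 199.0, 344.1, 273.1])]
pin (array([ 0.59893818, -0.01637417,  0.01978967]), np.float64(0.047922765252117916))
chock (array([ 0.50773981, -0.25095789, -0.10791828]), np.float64(0.03646264946134725))
t 16.37 p [ 0.5276 -0.0167  0.3074] rpy [ 3.1411e+00  2.0000e-04 -1.5420e+00] F [-0.8   0.18 -0.29] T [0.023 0.012 0.013] w 0.0882
```

View pics/g_s.png

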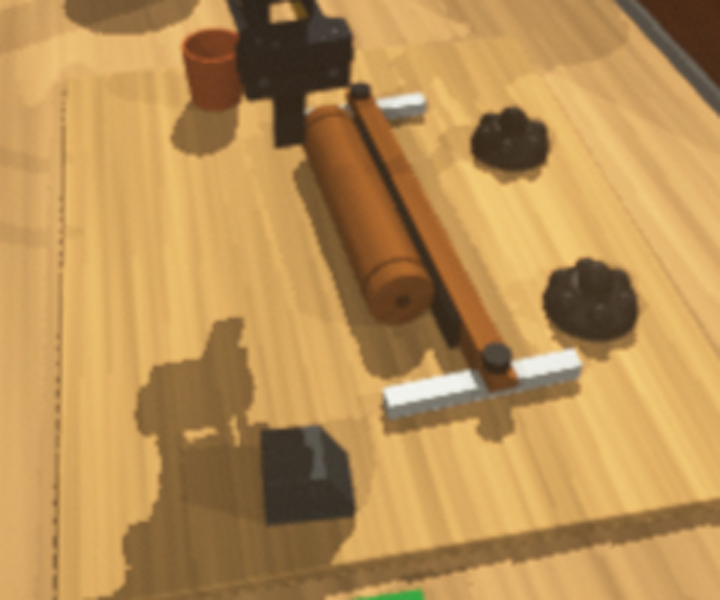

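The side crop shows the pin resting along the buffer, from (325,120) to (400,300), with cup and clay undisturbed and the chock at (308,480) unchanged. Moving over the chock.

```bash
python3 -m handwheel '{"xyz":[[0.03,0.005,0.001],[0.07,0.012,0.002],[0.11,0.018,0.003],[0.15,0.025,0.005],[0.19,0.032,0.006],[0.22,0.037,0.007],[0.2322,0.0384,0.007],[0.2322,0.0384,0.007],[0.2322,0.0384,0.007]],"yaw":[0.02,0.05,0.08,0.11,0.13,0.133,0.133,0.133,0.133]}'
python3 - <<'E'
from h import *
rep(); print(shift(.4962,-.2499,.184,-np.pi/2-.105))
E
```

```text
t: 17.12
ee_pos: [0.4963, -0.2494, 0.2997]
eef_rot: [3.14, 0.002, -1.675]
wrist_force: [0.7, 0.7, -0.7]
width: 0.0882
t 17.12 p [ 0.4963 -0.2494  0.2997] rpy [ 3.1397e+00  1.6000e-03 -1.6754e+00] F [ 0.68  0.65 -0.71] T [0.032 0.018 0.045] w 0.0882
([0.0007, -0.0002, 0.1157], [0.0019, 0.0016, 0.0004])
```

```bash
python3 -m handwheel '{"xyz":[[0.0005,0,0.03],[0.0005,0,0.065],[0.0005,0,0.095],[0.0005,0,0.110],[0.0005,0,0.1155],[0.0005,0,0.1155]],"yaw":[0,0,0,0,0,0]}'
python3 - <<'E'
from h import *
fav(2)
im,d=get_image("side"); cv2.imwrite("pics/h_s.png",cv2.resize(im[240:400,220:412],(720,600),interpolation=cv2.INTER_CUBIC)[:,:,::-1])
E
```

```text
t: 17.62
ee_pos: [0.4965, -0.2488, 0.1843]
eef_rot: [3.139, 0.002, -1.673]
wrist_force: [0.6, -0.7, 1.2]
width: 0.0883
Fav [ 0.09 -0.49  1.11  0.07  0.04  0.03] sd [0.5  0.23 0.12]
t 17.67 p [ 0.4967 -0.2493  0.1855] rpy [ 3.1413e+00  3.0000e-04 -1.6733e+00] F [-0.41 -0.27  0.99] T [0.06  0.034 0.022] w 0.0882
```

View pics/h_s.png

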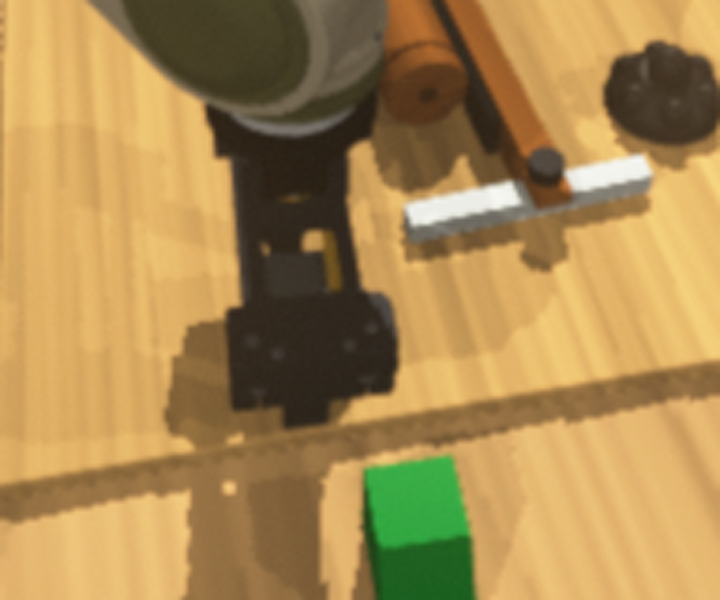

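The chock shows at (295,275) between the jaws and the green block is clear. Closing.

```bash
python3 -m handwheel '{"xyz":[[0,0,0],[0,0,0],[0,0,0],[0,0,0],[0,0,0],[0,0,0],[0,0,0],[0,0,0]],"yaw":[0,0,0,0,0,0,0,0]}' 1
python3 - <<'E'
from h import *
fav(2)
E
```

```text
t: 18.38
ee_pos: [0.4962, -0.2505, 0.1853]
eef_rot: [3.141, 0.0, -1.675]
wrist_force: [-0.6, 1.4, 0.4]
width: 0.0398
Fav [-0.12  0.68  0.44  0.15  0.08 -0.01] sd [0.5  0.73 0.01]
t 18.43 p [ 0.4962 -0.2505  0.1853] rpy [ 3.1414e+00  1.0000e-04 -1.6750e+00] F [ 0.38 -0.06  0.45] T [ 0.123  0.081 -0.042] w 0.0398
```

```bash
python3 -m handwheel '{"xyz":[[0,0,-0.005],[0,0,-0.015],[0,0,-0.028],[0,0,-0.035],[0,0,-0.035],[0,0,-0.035]],"yaw":[0,0,0,0,0,0]}'
python3 - <<'E'
from h import *
fav(3); print(shift(.525,-.0184,.2203,-np.pi/2+.026))
E
```

```text
t: 18.93
ee_pos: [0.4962, -0.2504, 0.2206]
eef_rot: [-3.141, -0.0, -1.675]
wrist_force: [-0.3, -0.1, -3.7]
width: 0.0401
Fav [ 0.13 -0.07 -3.22  0.01  0.02 -0.01] sd [0.48 0.72 0.36]
t 19.03 p [ 0.4961 -0.2504  0.2198] rpy [ 3.1408e+00  5.0000e-04 -1.6750e+00] F [ 0.81 -0.94 -2.89] T [ 0.024  0.02  -0.029] w 0.0398
([-0.2337, -0.0046, -0.0004], [0.0008, 0.0006, -0.1302])
```

Carrying 3.2 N, which is the chock. Moving it behind the middle of the pin.

```bash
python3 -m handwheel '{"xyz":[[-0.01,0,0],[-0.03,0,0],[-0.055,-0.001,0],[-0.085,-0.002,0],[-0.115,-0.002,0],[-0.145,-0.003,0],[-0.175,-0.004,0],[-0.2,-0.004,0],[-0.22,-0.0046,0],[-0.23,-0.0046,0],[-0.2337,-0.0046,0],[-0.2337,-0.0046,0],[-0.2337,-0.0046,0]],"yaw":[-0.01,-0.03,-0.05,-0.07,-0.09,-0.11,-0.125,-0.13,-0.13,-0.13,-0.13,-0.13,-0.13]}'
python3 - <<'E'
from h import *
fav(2); print(shift(.525,-.0184,.186,-np.pi/2+.026))
for n in("side","top"):
  im,d=get_image(n); r=(165,325,220,412) if n=="side" else (150,280,260,450)
  cv2.imwrite(f"pics/i_{n}.png",cv2.resize(im[r[0]:r[1],r[2]:r[3]],None,fx=3.5,fy=3.5,interpolation=cv2.INTER_CUBIC)[:,:,::-1])
E
```

```text
t: 20.12
ee_pos: [0.5251, -0.0191, 0.2201]
eef_rot: [3.141, -0.0, -1.545]
wrist_force: [1.2, -0.6, -2.9]
width: 0.0397
Fav [ 0.7  -0.55 -3.38 -0.01  0.03 -0.02] sd [0.49 0.01 0.44]
t 20.17 p [ 0.5251 -0.0194  0.2201] rpy [ 3.1415e+00 -2.0000e-04 -1.5460e+00] F [ 0.21 -0.54 -3.82] T [-0.012  0.036 -0.04 ] w 0.0402
([-0.001, 0.0001, 0.0341], [0.0001, -0.0002, -0.0012])
```

View pics/i_side.png

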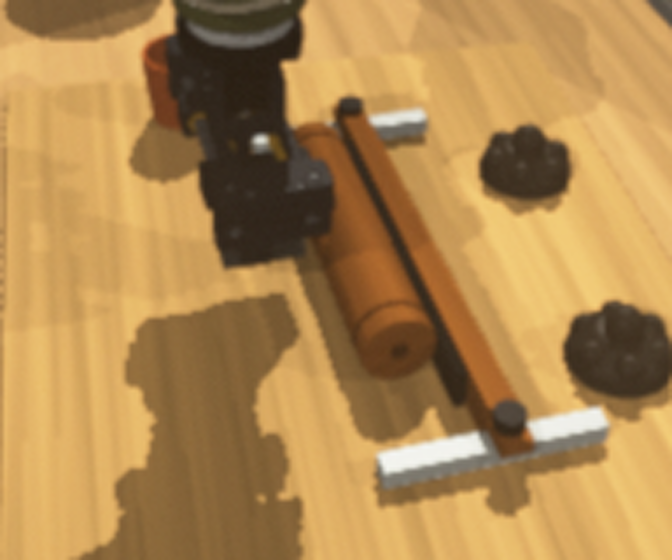

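View pics/i_top.png

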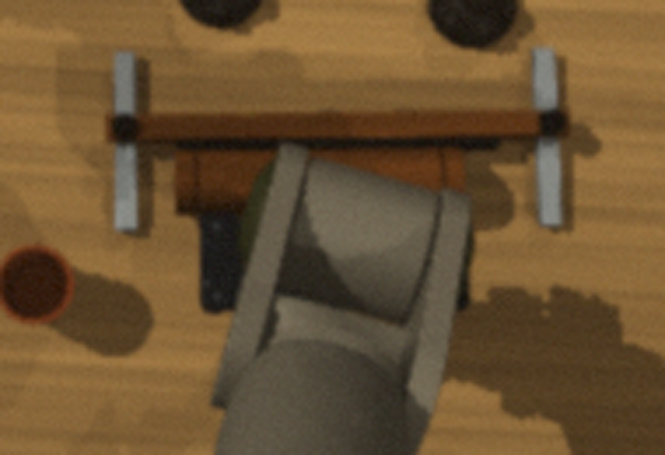

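Chock (side crop (265,240)) is held behind the pin, nose towards it. The pin lies along the buffer. Lowering gently.

```bash
python3 -m handwheel '{"xyz":[[-0.0005,0,0.008],[-0.001,0,0.018],[-0.001,0,0.026],[-0.001,0,0.030],[-0.001,0,0.032],[-0.001,0,0.033],[-0.001,0,0.0335],[-0.001,0,0.034]],"yaw":[0,0,0,0,0,0,0,0]}'
python3 - <<'E'
from h import *
fav(3)
E
```

```text
t: 20.93
ee_pos: [0.5252, -0.0175, 0.1864]
eef_rot: [-3.141, -0.0, -1.545]
wrist_force: [0.1, 0.2, -4.0]
width: 0.0398
Fav [ 0.17  0.19 -3.49  0.02  0.01 -0.01] sd [0.19 0.08 0.6 ]
t 21.03 p [ 0.5252 -0.0175  0.1865] rpy [-3.1411e+00 -1.0000e-04 -1.5449e+00] F [ 0.43  0.09 -3.76] T [0.03  0.046 0.003] w 0.0396
```

```bash
python3 -m handwheel '{"xyz":[[0,0,0.0005],[0,0,0.001],[0,0,0.0013],[0,0,0.0013]],"yaw":[0,0,0,0]}'
python3 - <<'E'
from h import *
fav(3)
E
```

```text
t: 21.37
ee_pos: [0.5251, -0.0175, 0.1853]
eef_rot: [-3.141, -0.0, -1.545]
wrist_force: [-0.8, -0.3, 0.1]
width: 0.0399
Fav [-1.23 -0.35  0.74  0.08  0.26 -0.  ] sd [0.33 0.55 0.48]
t 21.47 p [ 0.5251 -0.0175  0.1852] rpy [-3.1412e+00 -1.0000e-04 -1.5450e+00] F [-1.56 -1.05  1.23] T [ 0.052  0.274 -0.019] w 0.0394
```

```bash
python3 -m handwheel '{"xyz":[[0,-0.001,-0.0001],[0,-0.0025,-0.0002],[0,-0.004,-0.0003],[0,-0.0055,-0.0003],[0,-0.007,-0.0003],[0,-0.0085,-0.0003],[0,-0.010,-0.0003],[0,-0.0115,-0.0003],[0,-0.0125,-0.0003],[0,-0.0135,-0.0003],[0,-0.014,-0.0003],[0,-0.0145,-0.0003]],"yaw":[0,0,0,0,0,0,0,0,0,0,0,0]}'
python3 - <<'E'
from h import *
fav(3)
E
```

```text
t: 22.47
ee_pos: [0.5396, -0.0172, 0.1853]
eef_rot: [3.141, 0.0, -1.545]
wrist_force: [-4.1, 0.5, 3.8]
width: 0.0394
Fav [-3.68 -0.06  2.83  0.07  0.56 -0.01] sd [0.32 0.44 0.74]
t 22.57 p [ 0.5397 -0.0171  0.1852] rpy [-3.1414  0.     -1.545 ] F [-3.35 -0.58  1.98] T [ 0.112  0.521 -0.032] w 0.0397
```

```bash
python3 -m handwheel '{"xyz":[[0,0,-0.0003],[0,0,-0.0005],[0,0,-0.0005]],"yaw":[0,0,0]}'
python3 - <<'E'
from h import *
fav(3)
im,d=get_image("side"); r=(165,325,220,412)
cv2.imwrite(f"pics/j.png",cv2.resize(im[r[0]:r[1],r[2]:r[3]],None,fx=3.5,fy=3.5,interpolation=cv2.INTER_CUBIC)[:,:,::-1])
E
```

```text
t: 22.82
ee_pos: [0.5398, -0.0172, 0.1855]
eef_rot: [-3.141, -0.0, -1.545]
wrist_force: [0.7, 0.1, -4.4]
width: 0.04
Fav [ 0.7  -0.36 -3.81  0.02  0.01 -0.02] sd [0.11 0.59 0.41]
t 22.92 p [ 0.5397 -0.0172  0.1856] rpy [-3.1414  0.     -1.545 ] F [ 0.81 -0.03 -3.44] T [ 0.019  0.013 -0.018] w 0.0394
```

View pics/j.png

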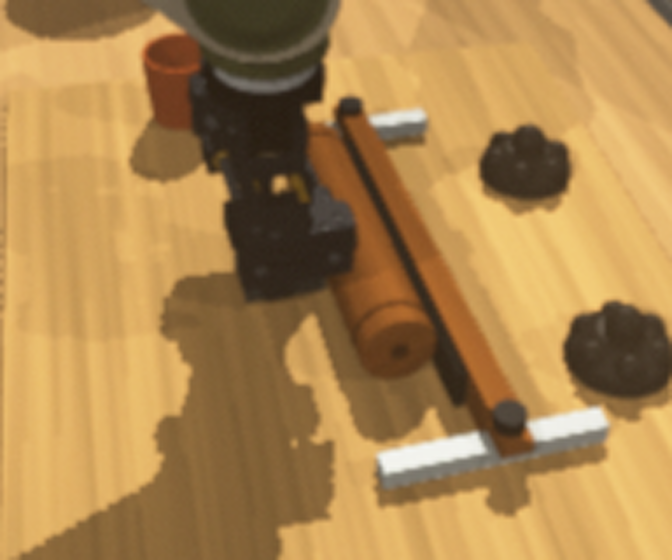

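That was board drag, not pin contact: with the height eased the level force is about 0. Creeping up to the pin.

```bash
python3 -m handwheel '{"xyz":[[0,-0.0005,0.0001],[0,-0.001,0.0001],[0,-0.0015,0.0001],[0,-0.002,0.0001],[0,-0.0025,0.0001],[0,-0.003,0.0001]],"yaw":[0,0,0,0,0,0]}'
python3 - <<'E'
from h import *
fav(3)
E
```

```text
t: 23.47
ee_pos: [0.5426, -0.0171, 0.1856]
eef_rot: [3.141, 0.0, -1.545]
wrist_force: [-0.6, -0.3, -3.4]
width: 0.04
Fav [-0.37 -0.05 -2.9   0.01  0.15  0.02] sd [0.37 0.24 0.35]
t 23.57 p [ 0.5426 -0.0171  0.1856] rpy [ 3.1413  0.     -1.545 ] F [-0.69  0.24 -2.52] T [-0.003  0.104  0.031] w 0.0398
```

```bash
python3 -m handwheel '{"xyz":[[0,-0.0005,0],[0,-0.001,0],[0,-0.0015,0.0],[0,-0.002,0]],"yaw":[0,0,0,0]}'
python3 - <<'E'
from h import *
fav(3)
E
```

```text
t: 23.9
ee_pos: [0.5443, -0.017, 0.1854]
eef_rot: [3.14, 0.0, -1.545]
wrist_force: [-4.8, -0.4, -4.0]
width: 0.0398
Fav [-4.29 -0.45 -4.19 -0.04  0.7   0.04] sd [0.42 0.08 0.41]
t 24.0 p [ 0.5443 -0.017   0.1854] rpy [ 3.1401e+00  3.0000e-04 -1.5449e+00] F [-3.74 -0.56 -4.77] T [0.016 0.735 0.004] w 0.0398
```

```bash
python3 -m handwheel '{"xyz":[[0,0,0.0001],[0,-0.0003,0.0002],[0,-0.0005,0.0003],[0,-0.0005,0.0003]],"yaw":[0,0,0,0]}'
python3 - <<'E'
from h import *
fav(3)
E
```

```text
t: 24.33
ee_pos: [0.5447, -0.017, 0.1853]
eef_rot: [3.14, 0.0, -1.545]
wrist_force: [-6.9, -0.4, -2.0]
width: 0.0396
Fav [-6.37 -0.31 -2.02 -0.06  0.99  0.07] sd [0.39 0.06 0.23]
t 24.43 p [ 0.5447 -0.017   0.1853] rpy [ 3.1400e+00  3.0000e-04 -1.5449e+00] F [-6.1  -0.31 -1.75] T [-0.065  0.999  0.068] w 0.0399
```

```bash
python3 -m handwheel '{"xyz":[[0,0,0.0001],[0,0,0.0002],[0,0,0.0002],[0,0,0.0002],[0,0,0.0002],[0,0,0.0002],[0,0,0.0002],[0,0,0.0002]],"yaw":[0,0,0,0,0,0,0,0]}'
python3 - <<'E'
from h import *
fav(3)
im,d=get_image("side"); r=(165,325,220,412)
cv2.imwrite(f"pics/k.png",cv2.resize(im[r[0]:r[1],r[2]:r[3]],None,fx=3.5,fy=3.5,interpolation=cv2.INTER_CUBIC)[:,:,::-1])
E
```

```text
t: 25.1
ee_pos: [0.5447, -0.017, 0.1853]
eef_rot: [3.14, 0.0, -1.545]
wrist_force: [-7.4, -0.3, -0.8]
width: 0.0399
Fav [-7.38  0.   -0.59 -0.01  1.14  0.03] sd [0.06 0.45 0.45]
t 25.2 p [ 0.5447 -0.0169  0.1853] rpy [ 3.1401e+00  2.0000e-04 -1.5448e+00] F [-7.41 -0.3  -1.05] T [-0.03   1.153  0.023] w 0.0401
```

View pics/k.png

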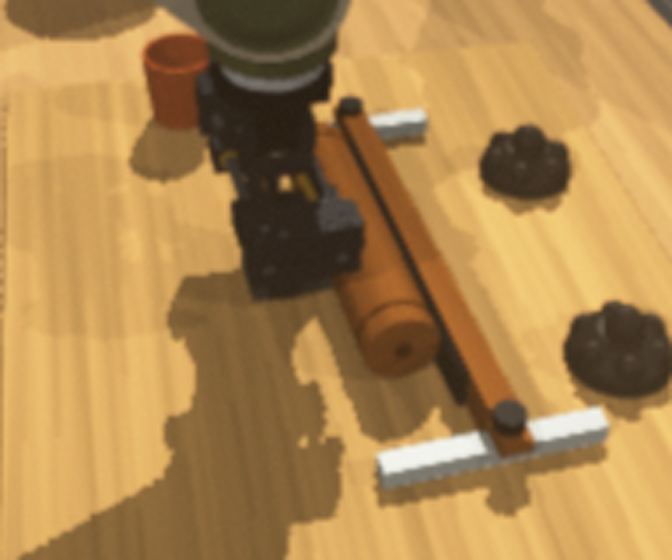

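7.4 N is slightly high. Easing to 6 N.

```bash
python3 -m handwheel '{"xyz":[[0,0.0002,0],[0,0.0003,0],[0,0.0003,0],[0,0.0003,0],[0,0.0003,0]],"yaw":[0,0,0,0,0]}'
python3 - <<'E'
from h import *
fav(3)
E
```

```text
t: 25.67
ee_pos: [0.5446, -0.0169, 0.1853]
eef_rot: [3.141, 0.0, -1.545]
wrist_force: [-5.9, -0.6, -2.0]
width: 0.0398
Fav [-5.97  0.02 -1.43 -0.    0.88  0.04] sd [0.35 0.44 0.57]
t 25.77 p [ 0.5446 -0.017   0.1853] rpy [ 3.1409e+00  2.0000e-04 -1.5449e+00] F [-6.4   0.16 -0.66] T [0.011 0.878 0.053] w 0.0397
```

```bash
python3 -m handwheel '{"xyz":[[0,0,0],[0,0,0],[0,0,0],[0,0,0],[0,0,0],[0,0,0]],"yaw":[0,0,0,0,0,0]}' && python3 -m handwheel '{"xyz":[[0,0,0],[0,0,0],[0,0,0],[0,0,0],[0,0,0],[0,0,0]],"yaw":[0,0,0,0,0,0]}' 0.2
python3 - <<'E'
from h import *
fav(2)
E
```

```text
t: 26.27
ee_pos: [0.5446, -0.0169, 0.1853]
eef_rot: [3.141, 0.0, -1.545]
wrist_force: [-6.3, -0.3, -0.6]
width: 0.0398
t: 26.77
ee_pos: [0.545, -0.017, 0.1853]
eef_rot: [-3.141, -0.0, -1.545]
wrist_force: [-0.2, 0.7, 0.8]
width: 0.0705
Fav [-0.33  0.54  0.63  0.04 -0.01  0.03] sd [0.17 0.14 0.15]
t 26.82 p [ 0.5449 -0.017   0.1853] rpy [-3.1411e+00 -1.0000e-04 -1.5450e+00] F [-0.49  0.4   0.48] T [ 0.06  -0.022  0.03 ] w 0.0706
```

```bash
python3 -m handwheel '{"xyz":[[0,0,-0.006],[0,0,-0.02],[0,0,-0.045],[0,0,-0.08],[0,0,-0.115],[0,0.03,-0.14],[0,0.07,-0.15],[0,0.1,-0.15],[0,0.12,-0.15],[0,0.12,-0.15]],"yaw":[0,0,0,0,0,0,0,0,0,0]}'
python3 - <<'E'
from h import *
rep()
for n in("side","top"):
  im,d=get_image(n); r=(165,325,220,412) if n=="side" else (150,280,240,450)
  cv2.imwrite(f"pics/l_{n}.png",cv2.resize(im[r[0]:r[1],r[2]:r[3]],None,fx=3.5,fy=3.5,interpolation=cv2.INTER_CUBIC)[:,:,::-1])
  R=cut_out("roller",n); print(n,[(x['conf'],x['box']) for x in R])
  if R: print("pin",fit(rollpts(),.037,[(n,R[0]['pixels'])],np.array([.6,-.016,.026])))
  c=cut_out("chock",n); print([(x['conf'],x['box']) for x in c])
  for k in c:
    P=on_z(n,[((k['box'][0]+k['box'][2])/2,(k['box'][1]+k['box'][3])/2)],.03)[0]
    if abs(P[1])<.1: print("chock",fit(chockpts(),.012,[(n,k['pixels'])],np.array([.556,-.017,.026])))
E
```

```text
t: 27.65
ee_pos: [0.4218, -0.0196, 0.3359]
eef_rot: [3.141, 0.0, -1.545]
wrist_force: [1.4, -0.2, 0.6]
width: 0.0705
t 27.65 p [ 0.4218 -0.0196  0.3359] rpy [ 3.1408e+00  1.0000e-04 -1.5454e+00] F [ 1.44 -0.21  0.63] T [0.04  0.007 0.011] w 0.0705
side [(0.83, [297.8, 199.4, 345.8, 275.3])]
pin (array([ 0.60068744, -0.01693255,  0.03274803]), np.float64(0.04184652504194075))
[(0.88, [316.9, 360.0, 347.4, 400.0]), (0.67, [289.4, 224.6, 314.0, 249.5])]
chock (array([ 0.55582692, -0.01741036, -0.01068957]), np.float64(0.06406605103420504))
top [(0.67, [311.8, 190.0, 391.4, 211.7])]
pin (array([ 0.59993709, -0.01776517,  0.03321254]), np.float64(0.03547693899478688))
[(0.8, [339.9, 212.8, 358.3, 231.2]), (0.75, [466.9, 221.0, 487.8, 241.9])]
chock (array([ 0.55295865, -0.0174529 ,  0.07702984]), np.float64(0.09010680666183923))
```

View pics/l_side.png

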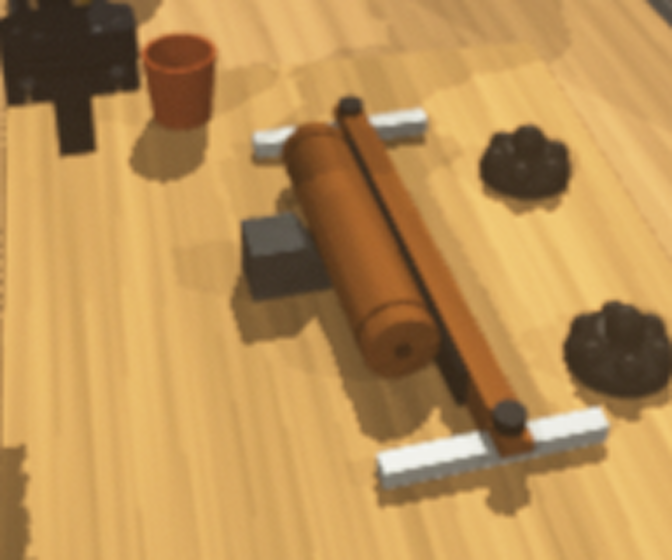

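View pics/l_top.png

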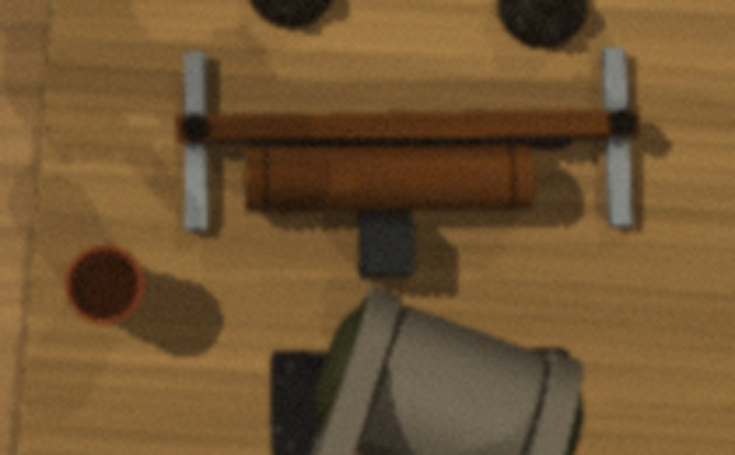

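The side crop shows the chock at (285,255), nose under the middle of the pin, with the pin on the buffer. The top crop shows the chock at (387,245) and the pin from (250,180) to (530,180), centre 390. The pin sits about 1.5 to 2 mm further in than when it was loose, so it is still pressed. Cup, bar and clay are untouched.

Run:
```python
from h import *
r=get_image("side"); R=cut_out("roller","side"); print("pin",fit(rollpts(),.037,[("side",R[0]['pixels'])],np.array([.6,-.016,.026])))
rep(); print(sign_off())
```

```text
pin (array([ 0.60040447, -0.01468801,  0.02886771]), np.float64(0.058077945430380695))
t 28.05 p [ 0.4255 -0.0202  0.3349] rpy [ 3.1412e+00  1.0000e-04 -1.5447e+00] F [-0.42 -0.4  -0.19] T [0.02  0.003 0.003] w 0.0707
the job is handed in; nothing more can be done
None
```

The job is done and handed in at about 28 s. The pin is trapped against the buffer, with the chock behind its middle and the gripper clear of everything.

**Pin:** I pushed it up to the buffer with both open fingers. I then held it there for about 2.5 s at 6.3 to 7.8 N, roughly 7 N on average, and let the buffer push it back slowly.

**Chock:** I set it on the board nose-first behind the middle of the pin. I pushed it up with 6 N, held that for about half a second, and opened the jaws.

**Last checks:**
- **Position:** The pin lies square to the buffer in both views (yaw about 0.03 rad).
- **Pressing:** It sits about 1.5 to 2 mm further in than when it was loose, so roughly 3 to 4 N of buffer load remains. I worked that out from position and did not measure it directly.
- **Other things:** The pictures show the cup and clay pieces where they were. The bowl was not in the last crops, and the arm never went near it.

**What went less well:**
- **Coasting:** The pin rolled ahead of the fingers once, still at an angle. Its left end came close to the buffer before I slowly turned it square.
- **Push overshoot:** The chock push reached 7.4 N for less than a second before I eased it to 6 N.
- **Chock angle:** The two cameras disagree on the chock's final angle (-0.01 and +0.08 rad) because little of it shows. By eye and by the gripper's own angle it is straight.

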